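Nest the weighing pans

ROBOT

A 6-joint arm with a two-finger parallel gripper is mounted at the origin on the work surface. World frame = base frame: x ahead of the robot, y to its left, z up, the work surface at z = 0. Lengths are in m, angles in degrees, forces in N, time in s.
With the tool pointing down it reaches from about 0.4 to 0.825 m from the base axis. Payload 7 kg.
Tool frame: the origin (TCP) lies at the centre of the arm's flange, where the gripper is bolted on; the fingertips stand 178 mm ahead of it and the grasp point (between the pads) lies 159 mm ahead of it; z points along the fingers, y is the line along which they close (so a half turn about z gives the same grasp; the last joint's range is limited). The gripper opens to 88 mm and grips with 3 to 60 N. Pads are 19 mm wide; open, the fingers measure 130 mm over their backs; the gripper's body (78 mm by 193 mm) begins 47 mm behind the grasp point.
Start: joints at [-51.389, 20.546, 0.682, 0, -70.136, -16.507], TCP at [0.254, -0.625, 0.405] pointing down, gripper open.
Joint ranges: [-176.03, 176.03], [-82.01, 121.73], [-58.28, 71.71], [-173.87, 95.51], [-174.79, -0.11], [-173.66, 173.66]. Speed limits (degrees/s): [136.94, 136.94, 172.46, 180, 180, 180].

INTERFACE

Orientations are given as [roll, pitch, yaw] about the fixed x, y, z axes, in that order (R = Rz(yaw) Ry(pitch) Rx(roll)).
In Python, from plant import telemetry, snapshot, workorder, nets gives the robot as it stands.
- The arm moves only by the shell command python3 -m creep 'ROWS'. ROWS is JSON, a list that holds one entry, the list of rows, each a list of 5 numbers: the shift along the tool's x, y, z normalised to -1 to 1, where 1 is 0.2 m, then the turn about the tool's z normalised to -1 to 1, where 1 is pi/2 rad, then the opening, from 0 (shut) to 1 (fully open). In form: [[[x, y, z, spin, hand], ...]]. A call has 1 to 8 rows; each row shifts and turns the commanded pose from where the row before left it, along the tool's axes as they then stand; what a row does not reach is not made up. A row lasts 1/12 s, in which the tool goes at most 41.7 mm and 7.16 degrees, less where a joint would pass 70% of its speed; a pose out of reach is approached as far as the arm can. A call with a number of a shift or a turn outside -1 to 1 is refused whole. A call with a gripper value outside its range is refused whole. The fingers move at their own pace and stop on an object; the grip force is fixed at half the most. Time passes only in rows, so rows that do not move let the fingers close. It gives the time, the measured TCP pose, the force, the opening and the grip force at its end, in the units of the state.
- telemetry.get_obs(): the state, without advancing time (a new reading comes with each control period).
- snapshot(name): name is "side" or "top" or "wrist"; returns a dict with "frame" (420x560x3 uint8, red, green, blue), "fx", "fy", "cx", "cy" (pixels), "rvec" (rotation vector, rad) and "tvec" (3), from world to camera coordinates, as OpenCV has them; the wrist camera has in their place "mount" (4x4, takes a point from camera to tool coordinates, whose origin is the TCP and whose axes are the flange's). Camera axes: x right, y down, z forward; pixel columns grow to the right and rows downward; lengths in m; the calibration is good to about 2 mm. A picture is of the moment at which its call begins: read the wrist's pose just before it. There is no depth.
- workorder.close_job(): hands the job in; it is judged then, once.
Trained networks look in a picture, given as the dict that the camera call returned (one of the last four; its "shot" number tells which), for a name from the list of things; names that differ only in an ending like _2 or _b are one class to them, and where a whole thing is asked for, a point or a joint stands for the part that bears it (a point fixed in the world has none). Each returns a list of dicts, best first, with "confidence" (0 to 1); they miss things now and then, are a little off and sometimes report something else, mostly with a low value. They report only what shows in the picture. A call takes as long as a camera call. They do not tell look-alikes from the thing itself.
- nets.find_in(picture, query): "uv" ([column, row] in pixels, amid what is visible of it).
- nets.masks_of(picture, query): "region" (420x560 bool, what is visible of it) and "uv" ([column, row] in pixels, amid what is visible of it).
- nets.landmark_of(picture, query): "uv" ([column, row] in pixels: a listed point, or the origin of a listed thing).
The state is a dict: "clock": time; "joint_pos": joint angles; "qvel": joint speeds; "tau": joint torques, N m; "tool_pos": TCP position; "orientation": TCP orientation; "force": force on the tool from outside, world axes, zero at the start; "moment": the same for the moment, N m; "opening": finger opening in m; "gripper_force": force on a finger pad.
Only numpy, scipy, OpenCV 4.12 (cv2) and the standard library are available. Lean on these libraries where they do the work, as an engineer would, in place of code of your own. Each camera call takes 0.05 s, during which the arm holds its last target. There are 200 camera calls.

TASK

Tidy the weighing bench: nest the three round steel pans in size order, the medium one standing flat inside the largest and the smallest standing flat inside the medium one. Leave the largest pan standing where it is, set the others down gently without dropping them, and do not shift or tip the other things on the bench.

Things in the scene. Friction and masses are not known exactly. Their poses are not given: they have to be found in the camera images.
- large_pan: Round steel pan, 72 mm high, flat floor 6 mm thick, steep wall; rolled rim band 9 mm thick, 15 mm tall, can be pinched with one finger inside, one outside. Origin: centre of its underside, z up. The widest: 194 mm across the rim outside, 176 mm inside; 164 mm across the underside; 0.4 kg. It stands on the bench and stays there.
- medium_pan: Round steel pan, 72 mm high, flat floor 6 mm thick, steep wall; rolled rim band 9 mm thick, 15 mm tall, can be pinched with one finger inside, one outside. Origin: centre of its underside, z up. The middle one: 132 mm across the rim outside, 114 mm inside; 104 mm across the underside; about 0.2 kg. Nested, its rim ends 6 mm above the large pan's rim.
- small_pan: Round steel pan, 72 mm high, flat floor 6 mm thick, steep wall; rolled rim band 9 mm thick, 15 mm tall, can be pinched with one finger inside, one outside. Origin: centre of its underside, z up. The narrowest: 70 mm across the rim outside, 52 mm inside; 50 mm across the underside; about 0.1 kg. Nested, its rim ends 6 mm above the medium pan's rim.
- spoon: Bystander: steel spoon 150 mm long lying along its own x on the bench near the robot, under 25 mm high; its origin is at the middle of its length, on the underside.
- black_jar: Bystander: black plastic jar, 64 mm across, 110 mm high, standing behind and between the pans' places. Origin: centre of its underside.
- glass_beaker: Bystander: open glass cup, 66 mm across the rim, 90 mm high, standing behind and between the pans' places. Origin: centre of its underside.
- tall_jar: Bystander: black plastic jar, 90 mm across, 170 mm high, at the left edge of the bench. Origin: centre of its underside.
- wash_bottle: Bystander: clear plastic bottle, 70 mm across, 190 mm high, at the left edge of the bench. Origin: centre of its underside.
There are look-alikes about, which are no part of the job. What is shaped like the small_pan but yellow is not meant.

How it is judged:
By the outcome, as a careful person would: the job done as asked, in the order asked, and still so for the second after the job is handed in, with the robot touching nothing.
It also fails if it takes over 64 s, if anything falls off the work surface, if the arm or the gripper's body presses on something with over 40 N, if the wrist force passes 120 N, or if a joint passes its speed limit or range.

## Working session

There is one attempt and no reset: what is moved stays moved. The work goes in short steps, Python scripts to look and compute and a shell command to move; the robot and the scene stay as the last step left them, time stands still between calls to the robot, and variables do not carry over. Pictures are saved under pics/ and viewed, at most 13 in all, crops included, and the job is handed in when it is done.

```bash
ls; mkdir -p pics; cat > h.py <<'E'
import numpy as np,cv2
from scipy.spatial.transform import Rotation as R
from plant import telemetry,snapshot,workorder,nets
def cam(p,obs=None):
    K=np.array([[p["fx"],0,p["cx"]],[0,p["fy"],p["cy"]],[0,0,1.]])
    if "rvec" in p:
        Rm=cv2.Rodrigues(np.array(p["rvec"],float))[0];t=np.array(p["tvec"],float)
    else:
        T=np.eye(4);T[:3,:3]=R.from_euler('xyz',obs["orientation"],degrees=True).as_matrix();T[:3,3]=obs["tool_pos"]
        M=np.linalg.inv(T@np.array(p["mount"]));Rm=M[:3,:3];t=M[:3,3]
    return K,Rm,t
def onplane(c,uv,z):
    K,Rm,t=c;o=-Rm.T@t;d=Rm.T@np.linalg.inv(K)@np.array([uv[0],uv[1],1.])
    return o+d*(z-o[2])/d[2]
def proj(c,X):
    K,Rm,t=c;x=K@(Rm@np.array(X)+t);return x[:2]/x[2]
def tri(obs):
    A=[];b=[]
    for c,uv in obs:
        K,Rm,t=c;P=K@np.c_[Rm,t]
        for i in (0,1):
            r=uv[i]*P[2]-P[i];A.append(r[:3]);b.append(-r[3])
    return np.linalg.lstsq(np.array(A),np.array(b),rcond=None)[0]
def save(n,f): cv2.imwrite("pics/"+n+".png",cv2.cvtColor(f,cv2.COLOR_RGB2BGR))
E
python3 - <<'E'
from h import *
o=telemetry.get_obs();print({k:np.round(v,3) for k,v in o.items()})
ps={n:snapshot(n) for n in("top","side")}
C={n:cam(p) for n,p in ps.items()}
for n in C: print(n,-C[n][1].T@C[n][2]);save(n+"0",ps[n]["frame"])
for q in "large_pan medium_pan small_pan spoon black_jar glass_beaker tall_jar wash_bottle".split():
    for n in C:
        for d in nets.landmark_of(ps[n],q)[:4]: print(q,n,np.round(d["uv"],1),round(d["confidence"],2),np.round(onplane(C[n],d["uv"],0),3))
E
```

```text
pics
{'clock': np.float64(0.0), 'joint_pos': array([-5.1389e+01,  2.0593e+01,  6.3300e-01, -1.9000e-02, -7.0135e+01,
       -1.6506e+01]), 'qvel': array([-0.008, -0.055,  0.118,  0.108,  0.025,  0.067]), 'tau': array([ 0.0000e+00, -5.8271e+01,  2.9305e+01,  6.9970e+00,  7.0000e-03,
       -0.0000e+00]), 'tool_pos': array([ 0.254, -0.625,  0.404]), 'orientation': array([ 1.79904e+02, -1.00000e-02, -1.57902e+02]), 'force': array([ 1.183, -0.041, -0.215]), 'moment': array([-0.03 , -0.023,  0.025]), 'gripper_force': np.float64(0.0), 'opening': np.float64(0.088)}
top [0.44091338 0.15461271 1.24421801]
side [0.32640414 1.03831116 0.64706241]
large_pan top [350.7 213.9] 0.91 [ 0.544 -0.032  0.   ]
large_pan top [104.6 259. ] 0.5 [0.431 0.579 0.   ]
large_pan side [284.7 189.9] 0.65 [ 0.538 -0.015  0.   ]
medium_pan top [438.4 237.7] 0.83 [ 0.485 -0.25   0.   ]
medium_pan side [310.7 160.2] 0.72 [ 0.489 -0.253  0.   ]
small_pan top [225.2 203.4] 0.96 [0.57  0.282 0.   ]
small_pan top [211.3 244.9] 0.68 [0.466 0.316 0.   ]
small_pan side [244.8 245.4] 0.8 [0.581 0.292 0.   ]
small_pan side [285.3 256.7] 0.77 [0.466 0.31  0.   ]
spoon top [338.  279.6] 0.96 [0.381 0.001 0.   ]
spoon side [333.8 200.9] 0.86 [0.373 0.012 0.   ]
black_jar top [250.3 144.6] 0.67 [0.719 0.221 0.   ]
black_jar side [206.6 219.3] 0.62 [0.724 0.204 0.   ]
black_jar side [285.5 255.3] 0.41 [0.467 0.304 0.   ]
glass_beaker top [422.8 147.1] 0.81 [ 0.714 -0.216  0.   ]
glass_beaker side [245.5 156.9] 0.86 [ 0.736 -0.217  0.   ]
tall_jar top [103.7 259.3] 0.84 [0.43  0.581 0.   ]
tall_jar side [272.7 349.8] 0.75 [0.433 0.586 0.   ]
wash_bottle top [141.7 199.5] 0.85 [0.579 0.491 0.   ]
wash_bottle side [216.9 302.8] 0.69 [0.582 0.498 0.   ]
wash_bottle side [314.3 161.4] 0.42 [ 0.474 -0.246  0.   ]
wash_bottle side [284.7 189.1] 0.32 [ 0.539 -0.02   0.   ]
```

View pics/top0.png

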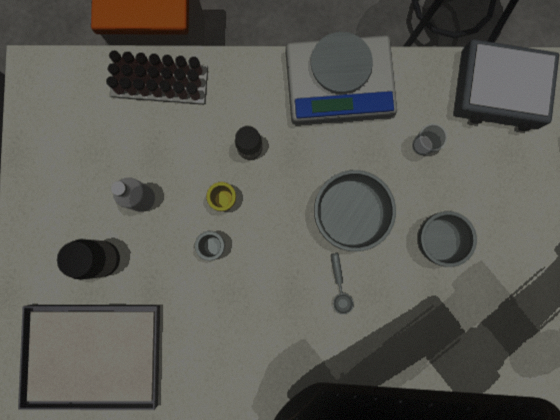

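View pics/side0.png

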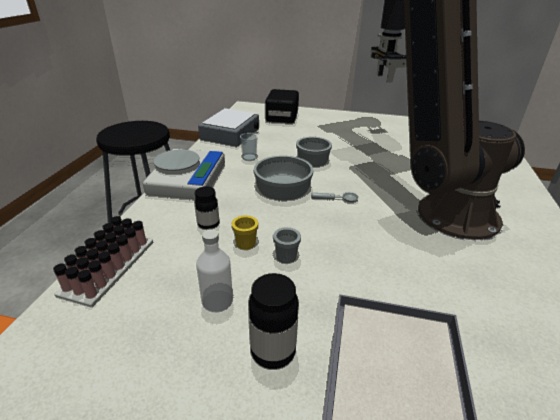

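The steel small pan is at (210,245) in the top picture; the yellow look-alike is at (221,197). The large pan is at (355,210), the medium at (446,239) and the spoon at (340,283). Next I fit the pans' silhouettes in both views, with the height left free.

```bash
cat >> h.py <<'E'
from scipy.optimize import least_squares
def hullmask(pts):
    return cv2.convexHull(np.array(pts,np.float32))[:,0]
def supp(h): # support function in 16 directions
    a=np.arange(16)*np.pi/8;return (h@np.array([np.cos(a),np.sin(a)])).max(0)
def model(c,x,y,z0,h,rb,rt):
    a=np.arange(0,2*np.pi,.1)
    P=[(x+r*np.cos(t),y+r*np.sin(t),z0+z) for r,z in((rb,0),(rt,h-.015),(rt,h)) for t in a]
    return np.array([proj(c,p) for p in P])
def fit(views,rb,rt,x,y,hfree=True):
    S=[(c,supp(np.argwhere(m)[:,::-1].astype(float))) for c,m in views]
    f=lambda v:np.concatenate([supp(model(c,v[0],v[1],0,v[2] if hfree else .072,rb,rt))-s for c,s in S])
    r=least_squares(f,[x,y,.07],loss="soft_l1",x_scale=[.01,.01,.01],diff_step=1e-3)
    return r.x,np.sqrt(np.mean(r.fun**2))
E
python3 - <<'E'
from h import *
ps={n:snapshot(n) for n in("top","side")}
C={n:cam(p) for n,p in ps.items()}
for q,rb,rt,x,y in(("large_pan",.082,.097,.54,-.025),("medium_pan",.052,.066,.487,-.25),("small_pan",.025,.035,.466,.313)):
    V=[]
    for n in C:
        u0=proj(C[n],(x,y,.036))
        b=min(nets.masks_of(ps[n],q),key=lambda d:np.linalg.norm(d["uv"]-u0))
        V.append((C[n],b["region"])); print(q,n,np.round(b["uv"]),b["confidence"],b["region"].sum(),np.round(u0))
    for k in(V,V[:1],V[1:]):
        r,e=fit(k,rb,rt,x,y,len(k)>1);print(np.round(r,4),round(e,2))
E
```

```text
large_pan top [352. 210.] 0.73 5240 [350. 214.]
large_pan side [283. 177.] 0.76 2139 [285. 179.]
[ 0.5492 -0.0314  0.0659] 0.62
[ 0.5482 -0.0302  0.07  ] 0.66
[ 0.5497 -0.0296  0.07  ] 0.93
medium_pan top [446. 240.] 0.84 2533 [443. 237.]
medium_pan side [315. 150.] 0.76 851 [312. 152.]
[ 0.4817 -0.2517  0.0678] 0.84
[ 0.4817 -0.25    0.07  ] 0.71
[ 0.4815 -0.2528  0.07  ] 1.05
small_pan top [208. 245.] 0.89 689 [210. 245.]
small_pan side [285. 243.] 0.9 783 [286. 247.]
[0.4645 0.3126 0.069 ] 0.69
[0.4648 0.3132 0.07  ] 0.64
[0.4645 0.3117 0.07  ] 0.84
```

```bash
python3 -m creep '[[[0,0,0,0.0614,0.5],[0,0,0,0.0614,0.5],[0,0,0,0.0614,0.5],[0,0,0,0.0614,0.5],[-0.12,0.16,0,0,0.5],[-0.12,0.16,0,0,0.5],[-0.12,0.16,0,0,0.5],[-0.12,0.16,0,0,0.5]]]'
```

```text
clock: 1.97
tool_pos: [0.3505, -0.4961, 0.4046]
orientation: [-180.0, 0.0, 179.9]
force: [1.2, 0.1, 0.5]
opening: 0.0449
gripper_force: 0.0
```

```bash
python3 -m creep '[[[-0.13,0.18,0,0,0.5],[-0.13,0.18,0,0,0.5],[-0.13,0.18,0,0,0.5],[-0.13,0.18,0,0,0.5],[-0.13,0.18,0,0,0.5],[0,0,0,0,0.5],[0,0,0,0,0.5]]]'; python3 -c "
from h import *
o=telemetry.get_obs();print(o['tool_pos'],o['orientation'],o['joint_pos'],o['opening'])
p=snapshot('wrist');save('w0',p['frame'])"
```

```text
clock: 2.55
tool_pos: [0.4733, -0.3266, 0.4049]
orientation: [-180.0, 0.0, -179.8]
force: [-0.3, -0.8, -0.5]
opening: 0.0441
gripper_force: 0.0
[ 0.47326557 -0.3265759   0.40485607] [-1.79995504e+02  2.38274375e-02 -1.79765564e+02] [-1.51231675e+01  1.11715902e+01 -1.22390565e+01 -2.15295848e-03
 -6.65651861e+01 -7.46415417e+01] 0.044119090295450324
```

View pics/w0.png

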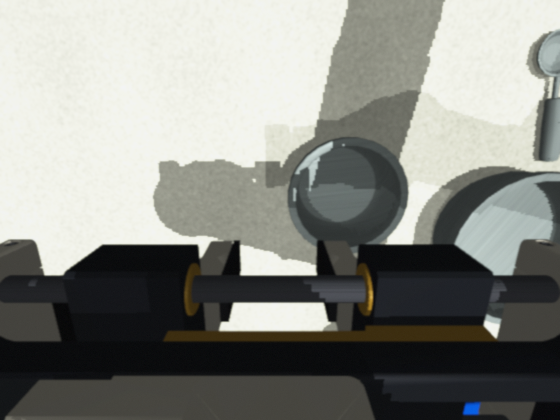

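```bash
python3 - <<'E'
from h import *
o=telemetry.get_obs();p=snapshot("wrist");c=cam(p,o)
print("cam",-c[1].T@c[2],c[1][2])
for q,rb,rt,x,y in(("medium_pan",.052,.066,.4817,-.2515),("large_pan",.082,.097,.549,-.030)):
  for b in nets.masks_of(p,q)[:2]:
    m=b["region"];a=np.argwhere(m);print(q,b["confidence"],b["uv"],a.min(0),a.max(0),proj(c,(x,y,.04)))
    print(fit([(c,m)],rb,rt,x,y,False))
E
```

```text
cam [ 0.39553946 -0.32743628  0.38409283] [ 2.86583667e-01 -1.29316659e-04 -9.58055210e-01]
medium_pan 0.84 [349.3, 191.2] [136 289] [254 409] [342.04848663 192.20542579]
(array([ 0.48146598, -0.25056661,  0.07      ]), np.float64(0.9449663592808272))
large_pan 0.7 [501.4, 217.7] [171 434] [323 559] [515.61885699 244.71049365]
(array([ 0.54447507, -0.06118802,  0.07      ]), np.float64(20.733591956181126))
```

The wrist view shows the medium pan at (348,192) and the fingers at (225,270) and (335,270). The fit agrees with the earlier one to 1 mm.

```bash
python3 -m creep '[[[-0.04,0.071,0.1,0,0.5],[0,0,0.17,0,0.5],[0,0,0.17,0,0.5],[0,0,0.17,0,0.5],[0,0,0.12,0,0.5],[0,0,0.1,0,0.5],[0,0,0.065,0,0.5],[0,0,0,0,0.5]]]'
```

```text
clock: 3.42
tool_pos: [0.478, -0.3152, 0.2225]
orientation: [179.9, -0.3, 179.8]
force: [0.4, 0.8, 0.5]
opening: 0.044
gripper_force: 0.0
```

```bash
python3 -m creep '[[[0,0,0,0,0.3],[0,0,0,0,0.2],[0,0,0,0,0.1],[0,0,0,0,0],[0,0,0,0,0],[0,0,0,0,0],[0,0,0,0,0]]]'
```

```text
clock: 4.0
tool_pos: [0.4802, -0.3141, 0.2264]
orientation: [-180.0, 0.1, -180.0]
force: [0.3, 1.9, 4.2]
opening: 0.008
gripper_force: 30.6
```

```bash
python3 -m creep '[[[0,0,-0.03,0,0],[0,0,-0.06,0,0],[0,0,-0.1,0,0],[0,0,-0.12,0,0],[0,0,-0.12,0,0],[0,0,-0.06,0,0],[0,0,-0.03,0,0],[0,0,0,0,0]]]'
```

```text
clock: 4.67
tool_pos: [0.48, -0.3143, 0.3309]
orientation: [-180.0, 0.1, -180.0]
force: [0.1, -0.7, -3.3]
opening: 0.0082
gripper_force: 30.7
```

```bash
python3 -m creep '[[[-0.02,0.08,0,0,0],[-0.06,0.15,0,0,0],[-0.06,0.17,0,0,0],[-0.06,0.18,0,0,0],[-0.06,0.18,0,0,0],[-0.05,0.18,0,0,0],[-0.03,0.12,0,0,0],[0,0.06,0,0,0]]]'; python3 -m creep '[[[0,0.03,0,0,0],[0,0,0,0,0],[0,0,0,0,0],[0,0,0,0,0]]]'
python3 - <<'E'
from h import *
o=telemetry.get_obs();print(o["tool_pos"],o["opening"],o["force"])
w=snapshot("wrist");t=snapshot("top");s=snapshot("side");save("s1",np.vstack([s["frame"][60:260,150:450],t["frame"][120:320,200:500]]));save("w1",w["frame"])
E
```

```text
clock: 5.33
tool_pos: [0.5485, -0.0875, 0.3281]
orientation: [180.0, -0.1, -179.9]
force: [0.4, -0.5, -3.1]
opening: 0.0085
gripper_force: 30.7
clock: 5.67
tool_pos: [0.5475, -0.0853, 0.3293]
orientation: [-180.0, -0.0, 179.9]
force: [-0.5, -0.3, -2.2]
opening: 0.008
gripper_force: 30.7
[ 0.54754898 -0.08534331  0.32930423] 0.008008824276655878 [-0.52255785 -0.29990107 -2.1736847 ]
```

View pics/s1.png

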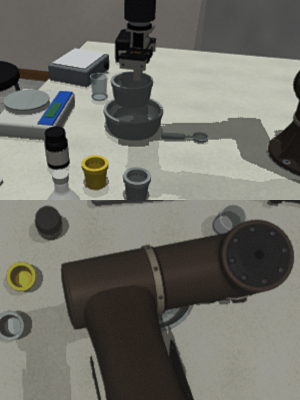

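View pics/w1.png

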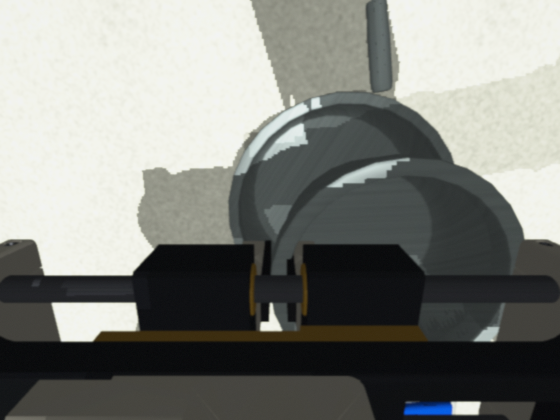

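The crops show the medium pan held level above the large one, at (130,85) in the side part. The wrist view shows it at (400,250) over the large pan. I check the held pose from the side view.

```bash
python3 - <<'E'
from h import *
s=snapshot("side");c=cam(s)
u0=proj(c,(.549,-.024,.14))
b=min(nets.masks_of(s,"medium_pan"),key=lambda d:np.linalg.norm(d["uv"]-u0));m=b["region"];print(b["uv"],u0,b["confidence"],m.sum())
S=supp(np.argwhere(m)[:,::-1].astype(float))
f=lambda v:supp(model(c,.549,v[0],v[1],.072,.052,.066))-S
r=least_squares(f,[-.024,.103],loss="soft_l1",diff_step=1e-3);print(r.x,np.round(r.fun,1))
a=np.argwhere(m); # tilt: bottom edge slope & top
for side in(0,1):
    cols=np.arange(a[:,1].min()+8,a[:,1].max()-7);rows=[(np.where(m[:,k])[0][[0,-1]])[side] for k in cols];print(np.polyfit(cols-cols.mean(),rows,1))
b=nets.masks_of(s,"large_pan")[0];print(b["uv"],b["confidence"])
E
```

```text
Traceback (most recent call last):
ValueError: min() iterable argument is empty
```

```bash
python3 -m creep '[[[-0.007,0.04,0.05,0,0],[0,0,0.1,0,0],[0,0,0.12,0,0],[0,0,0.08,0,0],[0,0,0.05,0,0],[0,0,0.02,0,0],[0,0,0,0,0],[0,0,0,0,0]]]'
```

```text
clock: 6.58
tool_pos: [0.5498, -0.0762, 0.2461]
orientation: [-180.0, 0.0, -180.0]
force: [0.1, 0.5, -2.5]
opening: 0.0079
gripper_force: 30.7
```

```bash
python3 -m creep '[[[0,0,0.02,0,0],[0,0,0.015,0,0],[0,0,0.01,0,0],[0,0,0.007,0,0],[0,0,0.003,0,0],[0,0,0,0,0]]]'
```

```text
clock: 7.08
tool_pos: [0.5495, -0.0775, 0.2364]
orientation: [-179.9, 0.1, 180.0]
force: [-3.9, -9.2, 8.4]
opening: 0.0089
gripper_force: 32.9
```

```bash
python3 -m creep '[[[0,0,0.005,0,0],[0,0,0.003,0,0],[0,0,0,0,0]]]'
```

```text
clock: 7.33
tool_pos: [0.5495, -0.0776, 0.235]
orientation: [-179.9, 0.1, 180.0]
force: [-3.4, -9.4, 8.7]
opening: 0.009
gripper_force: 33.3
```

```bash
python3 - <<'E'
from h import *
w=snapshot("wrist");s=snapshot("side")
a=cv2.resize(s["frame"][110:230,210:360],(600,480),interpolation=cv2.INTER_CUBIC);save("s2",a);save("w2",w["frame"])
c=cam(s)
for q in("medium_pan","large_pan"):
    for d in nets.masks_of(s,q)[:2]:print(q,d["uv"],d["confidence"],d["region"].sum())
E
```

```text
medium_pan [277.7, 171.1] 0.68 719
large_pan [286.5, 187.1] 0.68 1357
```

View pics/s2.png

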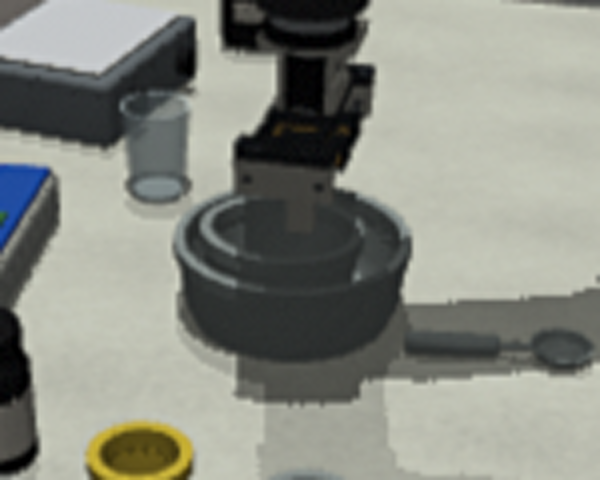

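View pics/w2.png

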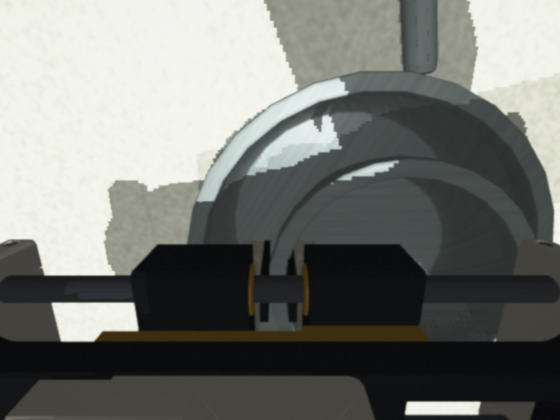

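The wrist view shows the large rim spanning columns 192–552 and the medium rim 270–525. The medium pan also sits about 10 mm too far +x, and so leans on the large pan's wall. I lift it a little and measure both again.

```bash
python3 -m creep '[[[0,0,-0.02,0,0],[0,0,-0.06,0,0],[0,0,-0.1,0,0],[0,0,-0.12,0,0],[0,0,-0.1,0,0],[0,0,-0.05,0,0],[0,0,0,0,0],[0,0,0,0,0]]]'; python3 - <<'E'
from h import *
o=telemetry.get_obs();print(o["force"],o["tool_pos"])
w=snapshot("wrist");s=snapshot("side");cw=cam(w,o);cs=cam(s)
ms=[d for d in nets.masks_of(s,"large_pan") if np.linalg.norm(d["uv"]-proj(cs,(.545,-.03,.03)))<20]
for d in ms[:1]:
    m=d["region"];a=np.argwhere(m)
    # lower part only: use left,right,bottom supports
    S=supp(a[:,::-1].astype(float));k=[0,1,2,3,4,5,6,7,8]
    f=lambda v:(supp(model(cs,v[0],v[1],0,.072,.082,.097))-S)[k]
    r=least_squares(f,[.545,-.03],loss="soft_l1",diff_step=1e-3);print("side",r.x,np.round(r.fun,1),d["confidence"])
u=nets.landmark_of(s,"large_pan")[:1];print([onplane(cs,d["uv"],0) for d in u])
# wrist: outer rim arc from edges between mask and bench (left/top part)
for q in("large_pan","medium_pan"):
  for d in nets.masks_of(w,q)[:1]:
    m=d["region"].astype(np.uint8);a=np.argwhere(m);print(q,d["confidence"],a.min(0),a.max(0))
    S=supp(a[:,::-1].astype(float));k=[8,9,10,11,12,13,14] # left..top..right
    z0,rb,rt=(0,.082,.097) if q[0]=="l" else (o["tool_pos"][2]-.2264,.052,.066)
    f=lambda v:(supp(model(cw,v[0],v[1],z0,.072,rb,rt))-S)[k]
    r=least_squares(f,[.545,-.03],loss="soft_l1",diff_step=1e-3);print("wrist",q,r.x,np.round(r.fun,1))
E
```

```text
clock: 8.2
tool_pos: [0.5492, -0.0762, 0.3231]
orientation: [180.0, 0.1, 180.0]
force: [-0.1, 0.6, -4.1]
opening: 0.0081
gripper_force: 30.5
[-0.10648644  0.6063445  -4.06543586] [ 0.54915742 -0.07615011  0.3230607 ]
side [ 0.55049904 -0.03518305] [ 0.8 -0.5  0.2 -0.6  0.6 -0.4  0.5 -0.1  0.1] 0.77
[array([ 0.55129493, -0.01431473,  0.        ])]
large_pan 0.68 [ 89 217] [247 446]
wrist large_pan [ 0.55067503 -0.02913745] [ 0.9  0.4 -0.2 -0.9 -0.2  0.1  1.3]
medium_pan 0.74 [154 271] [340 522]
wrist medium_pan [ 0.55603356 -0.01512114] [ 3.5  1.6 -2.7 -3.2  0.4 -0.1  2.3]
```

```bash
cat >> h.py <<'E'
def tiltfit(views,tool,rb,rt,sgn,hg=.067):
    # pan pinched on its sgn*y side; a,b,c rotations about x,y,z through pinch, hg = grip height on pan
    a=np.arange(0,2*np.pi,.1)
    P=np.array([(r*np.cos(t),r*np.sin(t)-sgn*(rt-.0045),z-hg) for r,z in((rb,0),(rt,.057),(rt,.072)) for t in a])
    g=np.array(tool)-[0,0,.159]
    def f(v):
        Q=g+R.from_euler('xyz',v[:3]).apply(P)+[v[3],0,0]*np.array(1.)
        return np.concatenate([(supp(np.array([proj(c,p) for p in Q]))-S)[k] for c,S,k in views])
    r=least_squares(lambda v:np.r_[f(v),v[3]/.002,v[2]/.1],np.zeros(4),loss="soft_l1",diff_step=1e-4,x_scale=.01)
    ctr=g+R.from_euler('xyz',r.x[:3]).apply([0,-sgn*(rt-.0045),-hg])+[r.x[3],0,0]
    return np.degrees(r.x[:3]),r.x[3],ctr,np.round(r.fun,1)
E
python3 - <<'E'
from h import *
o=telemetry.get_obs();w=snapshot("wrist");s=snapshot("side");cw=cam(w,o);cs=cam(s);V=[]
for c,p,k in((cw,w,[8,9,10,11,12,13,14]),(cs,s,[0,1,2,3,4,5,6,7,8])):
    for d in nets.masks_of(p,"medium_pan")[:1]:
        a=np.argwhere(d["region"]);print(d["uv"],d["confidence"],a.min(0),a.max(0))
        V.append((c,supp(a[:,::-1].astype(float)),k))
for K in(V,V[:1],V[1:]):
    if K: print(*tiltfit(K,o["tool_pos"],.052,.066,-1))
save("s3",cv2.resize(s["frame"][80:230,210:360],(600,600),interpolation=cv2.INTER_CUBIC))
E
```

```text
[422.3, 223.7] 0.91 [154 271] [340 522]
[245.7, 146.6] 0.72 [133 240] [160 256]
[  1.6194551  -11.37443423  -4.32221385] 0.0011758936219510017 [ 0.56797758 -0.0140645   0.09903009] [  2.8   1.   -2.8  -3.6   0.8  -0.1  -0.3  46.   39.9  32.6  22.6  10.9
  -1.3  -9.5 -15.5 -19.    0.6  -0.8]
[-2.24058624  2.1738885  -5.47242116] 0.0010061240164894595 [ 0.55319492 -0.01746728  0.09368076] [ 2.6  1.8  0.6 -0.8  0.2 -1.3  1.   0.5 -1. ]
[ 13.62338156 -25.5005792  -66.23254621] 0.042363205152529865 [ 0.66948794 -0.06578301  0.11728695] [ 19.8  11.9   3.9   0.6  -0.8  -2.1  -0.6   2.7   5.6  21.2 -11.6]
```

View pics/s3.png

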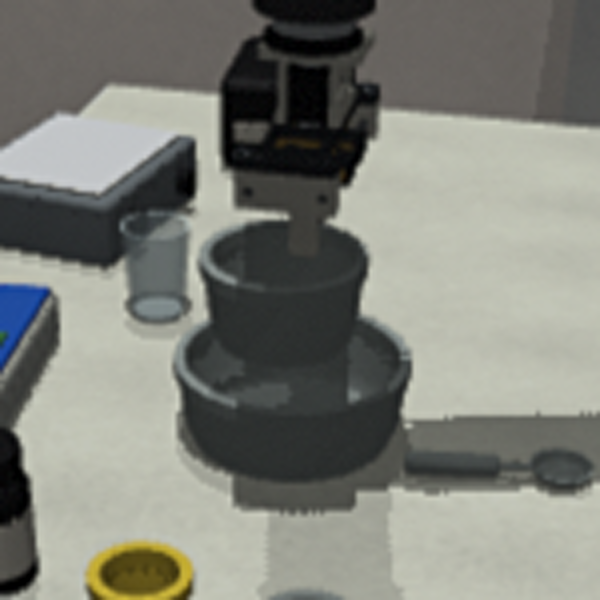

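The side view shows the medium pan held almost level. The wrist fit gives about 2° of sag, with the +y edge low, so the early contact was that edge. I recentre 3 mm and lower again.

```bash
python3 -m creep '[[[0.015,-0.015,0.05,0,0],[0,0,0.1,0,0],[0,0,0.12,0,0],[0,0,0.07,0,0],[0,0,0.04,0,0],[0,0,0.02,0,0],[0,0,0,0,0],[0,0,0,0,0]]]'; python3 -m creep '[[[0,0,0.015,0,0],[0,0,0.01,0,0],[0,0,0.005,0,0],[0,0,0.005,0,0],[0,0,0.005,0,0],[0,0,0,0,0]]]'
```

```text
clock: 9.37
tool_pos: [0.5467, -0.0793, 0.2435]
orientation: [-180.0, 0.0, -180.0]
force: [0.6, -0.3, -3.0]
opening: 0.0079
gripper_force: 30.5
clock: 9.87
tool_pos: [0.5463, -0.0793, 0.235]
orientation: [180.0, 0.0, 180.0]
force: [0.0, 0.8, -2.8]
opening: 0.0085
gripper_force: 30.5
```

No contact at this height now. The earlier touch was therefore the wall, and recentring fixed it.

```bash
python3 -m creep '[[[0,0,0.005,0,0],[0,0,0.005,0,0],[0,0,0,0,0]]]'; python3 -m creep '[[[0,0,0.005,0,0],[0,0,0,0,0]]]'
```

```text
clock: 10.12
tool_pos: [0.5465, -0.0794, 0.2332]
orientation: [-180.0, 0.0, -180.0]
force: [0.0, -1.4, 0.3]
opening: 0.0082
gripper_force: 30.4
clock: 10.28
tool_pos: [0.5465, -0.0795, 0.2326]
orientation: [-180.0, 0.0, -180.0]
force: [-1.1, -2.1, 3.9]
opening: 0.0083
gripper_force: 30.7
```

```bash
python3 -m creep '[[[0,0,0.004,0,0],[0,0,0,0,0]]]'; python3 -m creep '[[[0,0,0,0,0.12],[0,0,0,0,0.16],[0,0,0,0,0.2],[0,0,0,0,0.24],[0,0,0,0,0.24],[0,0,0,0,0.24]]]'
```

```text
clock: 10.45
tool_pos: [0.5465, -0.0794, 0.2325]
orientation: [-180.0, 0.1, -180.0]
force: [-3.4, -1.4, 11.8]
opening: 0.0085
gripper_force: 30.6
clock: 10.95
tool_pos: [0.5464, -0.0792, 0.2311]
orientation: [180.0, -0.0, -180.0]
force: [0.2, -0.2, 0.1]
opening: 0.021
gripper_force: 0.0
```

```bash
python3 -m creep '[[[0,0,-0.05,0,0.24],[0,0,-0.1,0,0.24],[0,0,-0.16,0,0.24],[0,0,-0.18,0,0.4],[0,0,-0.16,0,0.4],[0.03,0.1,0,0,0.4],[0.03,0.16,0,0,0.4],[0.03,0.16,0,0,0.4]]]'; python3 -m creep '[[[0.03,0.17,0,0,0.4],[0.03,0.17,0,0,0.4],[0.03,0.17,0,0,0.4],[0.03,0.17,0,0,0.4],[0.03,0.17,0,0,0.4],[0.03,0.17,0,0,0.4],[0.03,0.17,0,0,0.4],[0.03,0.17,0,0,0.4]]]'; python3 -m creep '[[[0.03,0.15,0,0,0.4],[0.03,0.1,0,0,0.4],[0,0.05,0,0,0.4],[0,0,0,0,0.4],[0,0,0,0,0.4]]]'
python3 - <<'E'
from h import *
o=telemetry.get_obs();w=snapshot("wrist");s=snapshot("side");t=snapshot("top");cw=cam(w,o);V={"w":(cw,w),"s":(cam(s),s),"t":(cam(t),t)}
for q,rb,rt,x,y,z in(("small_pan",.025,.035,.4645,.3125,0),("large_pan",.082,.097,.55,-.03,0),("medium_pan",.052,.066,.5475,-.018,.006)):
  for n,(c,p) in V.items():
    u0=proj(c,(x,y,.04+z))
    for d in nets.masks_of(p,q):
      if np.linalg.norm(d["uv"]-u0)<25:
        a=np.argwhere(d["region"]);S=supp(a[:,::-1].astype(float))
        k=[8,9,10,11,12,13,14,15] if z else range(16)
        if z: f=lambda v:(supp(model(c,v[0],v[1],.066,.012,rt,rt))-S)[k if n!="t" else range(16)]
        else: f=lambda v:supp(model(c,v[0],v[1],0,.072,rb,rt))-S
        r=least_squares(f,[x,y],loss="soft_l1",diff_step=1e-3);print(q,n,np.round(r.x,4),np.round(np.abs(r.fun).mean(),2),d["confidence"])
        break
save("st4",np.vstack([s["frame"][110:230,200:380].repeat(3,0).repeat(3,1)[:300],t["frame"][150:260,270:450].repeat(3,0).repeat(3,1)[:300]]))
E
```

```text
clock: 11.62
tool_pos: [0.5279, 0.005, 0.3628]
orientation: [180.0, 0.1, 179.9]
force: [1.1, 0.4, 0.4]
opening: 0.0352
gripper_force: 0.0
clock: 12.28
tool_pos: [0.4796, 0.2783, 0.3623]
orientation: [180.0, 0.0, -180.0]
force: [0.0, 0.1, 0.0]
opening: 0.0351
gripper_force: 0.0
clock: 12.7
tool_pos: [0.4683, 0.3367, 0.3615]
orientation: [-180.0, -0.0, -180.0]
force: [-0.0, -0.3, 0.1]
opening: 0.0354
gripper_force: 0.0
small_pan w [0.4646 0.3121] 1.2 0.73
small_pan s [0.4646 0.312 ] 0.71 0.61
large_pan s [ 0.5489 -0.0287] 0.83 0.74
large_pan t [ 0.5499 -0.0296] 0.33 0.75
medium_pan s [0.5606 0.0456] 6.58 0.49
medium_pan t [ 0.5525 -0.0181] 0.29 0.65
```

View pics/st4.png

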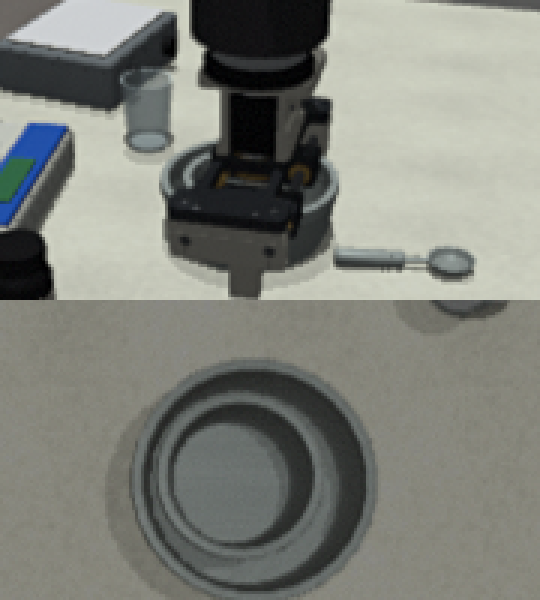

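The crops show the medium pan standing level inside the large one. In the top crop their centres are at about (237,475) and (253,480), and the large pan has not moved. Next is the small pan.

```bash
python3 -m creep '[[[0.018,0.029,0.05,0,0.4],[0,0,0.15,0,0.4],[0,0,0.17,0,0.4],[0,0,0.12,0,0.4],[0,0,0.09,0,0.4],[0,0,0.06,0,0.4],[0,0,0.035,0,0.4],[0,0,0,0,0.4]]]'; python3 -m creep '[[[0,0,0,0,0.3],[0,0,0,0,0.2],[0,0,0,0,0.1],[0,0,0,0,0],[0,0,0,0,0],[0,0,0,0,0],[0,0,0,0,0]]]'
```

```text
clock: 13.97
tool_pos: [0.4641, 0.3423, 0.2241]
orientation: [-179.8, -0.1, -180.0]
force: [-0.5, -0.2, -0.5]
opening: 0.0351
gripper_force: 0.0
clock: 14.55
tool_pos: [0.4649, 0.3426, 0.2271]
orientation: [180.0, 0.0, -180.0]
force: [0.1, -1.1, 6.1]
opening: 0.009
gripper_force: 27.8
```

```bash
python3 -m creep '[[[0,0,-0.03,0,0],[0,0,-0.06,0,0],[0,0,-0.12,0,0],[0,0,-0.15,0,0],[0,0,-0.13,0,0],[0,0,-0.07,0,0],[0,0,-0.03,0,0],[0,0,0,0,0]]]'; python3 -m creep '[[[-0.02,-0.08,0,0,0],[-0.04,-0.15,0,0,0],[-0.04,-0.17,0,0,0],[-0.04,-0.17,0,0,0],[-0.04,-0.17,0,0,0],[-0.04,-0.17,0,0,0],[-0.04,-0.17,0,0,0],[-0.04,-0.17,0,0,0]]]'; python3 -m creep '[[[-0.04,-0.16,0,0,0],[-0.04,-0.12,0,0,0],[-0.038,-0.08,0,0,0],[-0.02,-0.05,0,0,0],[0,0,0,0,0],[0,0,0,0,0],[0,0,0,0,0]]]'
python3 - <<'E'
from h import *
o=telemetry.get_obs();w=snapshot("wrist");cw=cam(w,o);save("w5",w["frame"]);print(o["tool_pos"])
for d in nets.masks_of(w,"small_pan")[:1]:
    a=np.argwhere(d["region"]);print(d["uv"],d["confidence"],a.min(0),a.max(0))
    for k in ([8,9,10,11,12,13,14,15,0],[9,10,11,12,13,14,15]):print(*tiltfit([(cw,supp(a[:,::-1].astype(float)),k)],o["tool_pos"],.025,.035,1))
E
```

```text
clock: 15.22
tool_pos: [0.4648, 0.3427, 0.3458]
orientation: [179.9, 0.1, 180.0]
force: [0.6, -0.9, -0.7]
opening: 0.0092
gripper_force: 28.3
clock: 15.88
tool_pos: [0.5242, 0.0903, 0.3426]
orientation: [-179.9, -0.1, 180.0]
force: [0.9, 0.1, -1.6]
opening: 0.0091
gripper_force: 28.3
clock: 16.47
tool_pos: [0.552, 0.011, 0.3436]
orientation: [-180.0, -0.1, -180.0]
force: [0.0, 0.7, -1.2]
opening: 0.0093
gripper_force: 28.3
[0.55198062 0.01095121 0.34358265]
[233.4, 227.9] 0.9 [194 160] [312 287]
[ 3.14732267 -0.23970009  3.16634714] 0.00028294519910133275 [ 0.55402895 -0.01576753  0.11600976] [10.3  2.5  0.2 -1.5 -1.4  0.3  1.1  0.3 -0.2  0.1  0.6]
[1.72502785 1.95370496 5.03506355] 0.0002063552491217366 [ 0.55238009 -0.01761134  0.11673434] [ 2.1 -1.1 -0.9  0.2  0.8  0.5 -1.4  0.1  0.9]
```

View pics/w5.png

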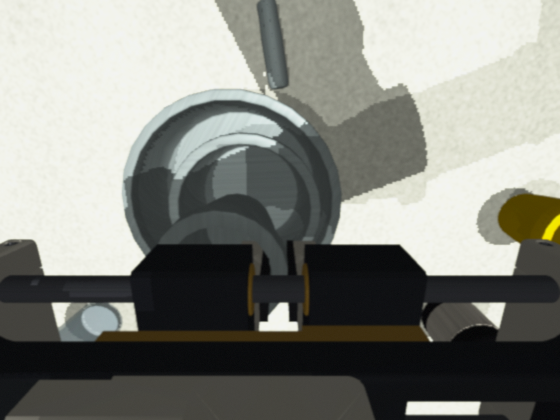

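The wrist view shows the small pan at (225,240), over the medium pan at (245,190). I shift it 8 mm in -y and lower it.

```bash
python3 -m creep '[[[0,-0.04,0.05,0,0],[0,0,0.1,0,0],[0,0,0.12,0,0],[0,0,0.1,0,0],[0,0,0.06,0,0],[0,0,0.03,0,0],[0,0,0,0,0],[0,0,0,0,0]]]'; python3 -m creep '[[[0,0,0.015,0,0],[0,0,0.01,0,0],[0,0,0.005,0,0],[0,0,0,0,0]]]'
```

```text
clock: 17.23
tool_pos: [0.5524, 0.0027, 0.2523]
orientation: [-180.0, -0.0, -180.0]
force: [0.7, 0.6, -0.7]
opening: 0.0092
gripper_force: 28.3
clock: 17.57
tool_pos: [0.5523, 0.0025, 0.2465]
orientation: [180.0, 0.0, 180.0]
force: [-0.8, 0.4, -1.3]
opening: 0.0092
gripper_force: 28.3
```

```bash
python3 -m creep '[[[0,0,0.01,0,0],[0,0,0.01,0,0],[0,0,0.006,0,0],[0,0,0,0,0],[0,0,0,0,0]]]'; python3 -m creep '[[[0,0,0.006,0,0],[0,0,0,0,0],[0,0,0,0,0]]]'
```

```text
clock: 17.98
tool_pos: [0.5523, 0.0025, 0.2409]
orientation: [-180.0, -0.0, -180.0]
force: [-0.1, 0.1, -0.5]
opening: 0.0091
gripper_force: 28.3
clock: 18.23
tool_pos: [0.5523, 0.0025, 0.2398]
orientation: [-180.0, -0.0, 180.0]
force: [0.7, -0.2, -1.0]
opening: 0.0088
gripper_force: 28.3
```

```bash
python3 -m creep '[[[0,0,0.004,0,0],[0,0,0,0,0],[0,0,0,0,0]]]'; python3 -m creep '[[[0,0,0.003,0,0],[0,0,0,0,0],[0,0,0,0,0]]]'
```

```text
clock: 18.48
tool_pos: [0.5524, 0.0026, 0.2391]
orientation: [180.0, 0.0, -180.0]
force: [-0.4, -0.2, -0.4]
opening: 0.009
gripper_force: 28.3
clock: 18.73
tool_pos: [0.5524, 0.0026, 0.2391]
orientation: [180.0, 0.0, -180.0]
force: [-2.5, -0.1, 5.7]
opening: 0.0091
gripper_force: 28.3
```

Contact at the expected height: TCP 0.239 is an underside at 0.012. I release, lift and move clear.

```bash
python3 -m creep '[[[0,0,0,0,0.13],[0,0,0,0,0.16],[0,0,0,0,0.2],[0,0,0,0,0.22],[0,0,0,0,0.22],[0,0,0,0,0.22]]]'; python3 -m creep '[[[0,0,-0.04,0,0.22],[0,0,-0.08,0,0.22],[0,0,-0.14,0,0.22],[0,0,-0.17,0,0.22],[0,0,-0.17,0,0.22],[0.03,0.15,0,0,0.22],[0.03,0.17,0,0,0.22],[0.03,0.17,0,0,0.22]]]';python3 -m creep '[[[0.03,0.17,0,0,0.22],[0.03,0.17,0,0,0.22],[0.03,0.17,0,0,0.22],[0.03,0.17,0,0,0.22],[0,0.17,0,0,0.22],[0,0.1,0,0,0.22],[0,0,0,0,0.22]]]'
python3 - <<'E'
from h import *
o=telemetry.get_obs();s=snapshot("side");t=snapshot("top");V={"s":(cam(s),s),"t":(cam(t),t)}
for q,rb,rt,x,y,z in(("large_pan",.082,.097,.55,-.03,0),("medium_pan",.066,.066,.5525,-.018,.066),("small_pan",.035,.035,.552,-.027,.072)):
  c,p=V["t"];u0=proj(c,(x,y,.07))
  for d in nets.masks_of(p,q):
    if np.linalg.norm(d["uv"]-u0)<25:
      S=supp(np.argwhere(d["region"])[:,::-1].astype(float))
      r=least_squares(lambda v:supp(model(c,v[0],v[1],z,.072 if z==0 else .012,rb,rt))-S,[x,y],loss="soft_l1",diff_step=1e-3);print(q,np.round(r.x,4),np.round(np.abs(r.fun).mean(),2))
for q in"spoon black_jar glass_beaker tall_jar wash_bottle".split():
  print(q,[np.round(d["uv"]) for d in nets.landmark_of(t,q)[:1]])
save("st6",np.vstack([s["frame"][110:210,200:380].repeat(3,0).repeat(3,1),t["frame"][160:260,270:450].repeat(3,0).repeat(3,1)]))
E
```

```text
clock: 19.23
tool_pos: [0.5523, 0.0025, 0.2384]
orientation: [-180.0, -0.0, -180.0]
force: [-0.1, -0.2, 0.8]
opening: 0.0189
gripper_force: 0.0
clock: 19.9
tool_pos: [0.534, 0.101, 0.3601]
orientation: [179.9, 0.1, 179.9]
force: [0.6, 0.4, -0.3]
opening: 0.0196
gripper_force: 0.0
clock: 20.48
tool_pos: [0.5103, 0.2941, 0.3587]
orientation: [180.0, 0.0, -179.8]
force: [-0.4, -0.1, -0.0]
opening: 0.0193
gripper_force: 0.0
large_pan [ 0.5496 -0.0291] 0.78
medium_pan [ 0.5528 -0.0177] 0.48
medium_pan [ 0.5735 -0.0148] 13.6
small_pan [ 0.5519 -0.0265] 0.88
spoon [array([339., 279.])]
black_jar [array([248., 145.])]
glass_beaker [array([423., 144.])]
tall_jar [array([104., 258.])]
wash_bottle [array([142., 198.])]
```

View pics/st6.png

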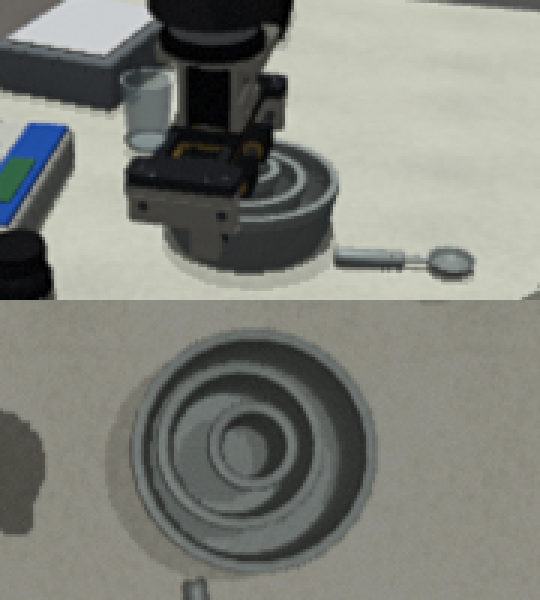

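The pans are nested and level: large at (253,450), medium at (237,443) and small at (253,443) in the top crop. The other things are where they were, and the arm is clear.

```bash
python3 -c "
from plant import workorder
print(workorder.close_job())"
```

```text
the job is handed in; nothing more can be done
None
```

The three steel pans are nested in size order and standing level, the other things on the bench show no movement in the pictures, and the job is handed in at about 21 s; on its first lowering the medium pan touched the large pan's wall lightly (about 13 N), so I lifted and recentred it, and the large pan still measures within about 1 mm of its starting place.

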